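Rotate three lab items into the stands made for them

TASK

The small carton, the screw-top lens case and the little white vial were each put back on the wrong stand. Put each into the recess of its own stand, upright and seated fully down on the recess floor: the carton in the rectangular stand, the lens case in the round stand, the vial in the square stand. Every stand is taken, so the empty steel tray is there to park an item in on the way; leave all three released and at rest.

Things in the scene. Friction and masses are not known exactly. Their poses are not given: they have to be found in the camera images.
- carton_mid (a point): the cream cardboard carton, a closed rectangular box 49 x 73 mm and 30 mm high, loose, about 0.08 kg; at the start it lies flat across the lip of the round stand. Point: its centre, 15 mm above its underside. x runs along the 49 mm width, y along the 73 mm length, z up; grip it across the 49 mm width
- case_mid (a point): the lens case, an upright round screw case, black below and with a white ribbed cap, 45 to 46 mm in diameter and 52 mm high, loose, about 0.07 kg; at the start it stands on the lip of the square stand, covering its recess. Point: its centre, 26 mm above its underside, z up the axis
- vial_mid (a point): the vial, a small upright whitish vial with a white cap, 21 mm in diameter and 52 mm high, loose, about 0.02 kg; at the start it stands in the recess of the rectangular stand. Point: its centre, 26 mm above its underside, z up the axis
- square_stand: the square stand, fixed on the table: a dark grey metal plate 84 x 84 mm, 8 mm high, with one round recess 37 mm in diameter in its middle, 4 mm deep (recess floor 4 mm above the table); made for the vial. Origin: centre of its underside, on the table top; x and y along its sides, z up
- rect_stand: the rectangular stand, fixed on the table: a dark grey metal plate 100 mm (its x) by 124 mm (its y), 8 mm high, with one rectangular recess 65 mm (x) by 89 mm (y) in its middle, 4 mm deep (recess floor 4 mm above the table); made for the carton, length along length. Origin: centre of its underside, on the table top; z up
- round_stand: the round stand, fixed on the table: a dark grey metal disc 96 mm in diameter, 8 mm high, with one round recess 62 mm in diameter in its middle, 4 mm deep (recess floor 4 mm above the table); made for the lens case. Origin: centre of its underside, on the table top; z up
- park_tray: the empty shallow steel tray, fixed on the table: 184 mm (its x) by 134 mm (its y), walls 2 mm thick and 20 mm high, floor 2 mm above the table; a free spot to park an item. Origin: centre of its underside, on the table top; z up
Things that resemble listed ones, but are neither listed nor needed, are in the scene too. What is shaped like the part that bears case_mid but orange or pink is not meant.

How it is judged:
By the outcome, as a careful person would: the job done as asked, in the order asked, and still so for the second after the job is handed in, with the robot touching nothing.
It also fails if it takes over 128 s, if anything falls off the work surface, if the arm or the gripper's body presses on something with over 40 N, if the wrist force passes 120 N, or if a joint passes its speed limit or range.

ROBOT

A 7-joint arm with a two-finger parallel gripper is mounted at the origin on a cart in front of the work surface, level with it; the furniture and walls round the work are solid. World frame = base frame: x ahead of the robot, y to its left, z up, the work surface at z = 0. Lengths are in m, angles in rad, forces in N, time in s.
With the tool pointing down it reaches from about 0.425 to 0.875 m from the base axis. Payload 8.4 kg.
Tool frame: the origin (TCP) lies at the very end of the fingers, on their centre line; the grasp point (between the pads) lies 19 mm behind it; z points along the fingers, y is the line along which they close (so a half turn about z gives the same grasp; the last joint's range is limited). The gripper opens to 87 mm and grips with 3 to 60 N. Pads are 19 mm wide; open, the fingers measure 117 mm over their backs; the gripper's body (75 mm by 190 mm) begins 51 mm behind the grasp point.
Start: joints at [1.073, 0.333, 0.04, 1.465, -0.013, 1.343, -0.059], TCP at [0.252, -0.599, 0.223] pointing down, gripper open.
Joint ranges: [-2.58, 2.58], [-0.38, 2.09], [-1.3, 1.39], [0.25, 2.4], [-1.5, 4.64], [0.08, 2.09], [-2.65, 2.65]. Speed limits (rad/s): [2.22, 2.22, 2.79, 2.79, 3.14, 3.14, 3.14].

INTERFACE

Orientations are given as a unit quaternion [x, y, z, w].
In Python, from workcell import arm gives the robot as it stands.
- The arm moves only by the tool arm_command, never from a script. Its argument "targets" is a list that holds one entry, the list of rows, each a list of 5 numbers: the opening, from 0 (shut) to 1 (fully open), then the shift along the world's x, y, z in mm, then the turn about the world's z in rad. A call has 1 to 20 rows; each row is the pose to reach, as a shift and turn from the pose commanded when the call began; what a row does not reach only later rows make up. A row lasts 1/8 s, in which the tool goes at most 62.5 mm and 10.7 degrees, less where a joint would pass 70% of its speed; a pose out of reach is approached as far as the arm can. A call with a gripper value outside its range is refused whole. The fingers move at their own pace and stop on an object; "squeeze" is the grip in N (left out, the last holds). Time passes only in rows, so rows that repeat a pose let the fingers close. It gives the time, the measured TCP pose, the force, the opening and the grip force at its end, in the units of the state.
- arm.state(): the state, without advancing time (a new reading comes with each control period).
- arm.read_camera(name): name is "scene" or "top" or "wrist"; returns (picture, depth): 384x512x3 uint8, blue, green, red; 384x512 float32, m along the optical axis (not along the pixel's ray), 0 where there is no reading.
- arm.calibration(name): a dict with "fx", "fy", "cx", "cy" (pixels), "origin" and "rotation" of the camera in the world. Camera axes: x right, y down, z forward; pixel columns grow to the right and rows downward; lengths in m; the calibration is good to about 2 mm. A picture is of the moment at which its call begins: read the wrist's pose just before it. calibration takes no time and is no camera call; for the wrist camera it gives the pose at the moment of the call.
- arm.close_job(): hands the job in; it is judged then, once.
The state is a dict: "time": time; "joint_pos": joint angles; "dq": joint speeds; "tau": joint torques, N m; "eef_pos": TCP position; "ee_rot": TCP orientation; "force": force on the tool from outside, world axes, zero at the start; "torque": the same for the moment, N m; "finger_gap": finger opening in m; "grasp_force": force on a finger pad.
Only numpy, scipy, OpenCV 4.12 (cv2) and the standard library are available. Lean on these libraries where they do the work, as an engineer would, in place of code of your own. Each camera call takes 0.05 s, during which the arm holds its last target. There are 200 camera calls.

## Working session

There is one attempt and no reset: what is moved stays moved. The work goes in short steps, Python scripts to look and compute and a tool call to move; the robot and the scene stay as the last step left them, time stands still between calls to the robot, and variables do not carry over. Pictures are saved under pics/ and viewed, at most 14 in all, crops included, and the job is handed in when it is done.

Besides the shell and the picture viewer there is one more tool, called after ">>>" as a command line: name --argument value ..., lists and objects as JSON in quotes. arm_command: Moves the arm, as the interface text tells. Its arguments: {"type":"object","properties":{"targets":{"type":"array"},"squeeze":{"type":"number"}},"required":["targets"]}

```bash
mkdir -p pics; python3 - <<'E'
from workcell import arm
import cv2,numpy as np
s=arm.state();print(s['time'],s['eef_pos'],s['ee_rot'],s['finger_gap'])
for n in("scene","top"):
    p,d=arm.read_camera(n);cv2.imwrite(f'pics/{n}0.png',p);np.save(f'pics/{n}0.npy',d)
    c=arm.calibration(n);print(n,c)
E
```

```text
0.0 [ 0.25221362 -0.59857808  0.2216525 ] [ 9.80187675e-01  1.98069408e-01 -2.01762803e-04 -7.68639920e-04] 0.08725898320221162
scene {'fx': 399.2069583550581, 'fy': 399.2069583550581, 'cx': 251.20809323952392, 'cy': 192.72081427339012, 'origin': array([-0.04017622,  0.80079825,  0.60499502]), 'rotation': array([-0.26834789,  0.82443679, -0.47554677,  0.14882425])}
top {'fx': 350.18127650991994, 'fy': 350.18127650991994, 'cx': 257.8585365011403, 'cy': 192.85748661700808, 'origin': array([ 0.38727579, -0.00484859,  0.96297396]), 'rotation': array([ 0.70634995, -0.70527255,  0.03063837, -0.0521696 ])}
```

View pics/scene0.png

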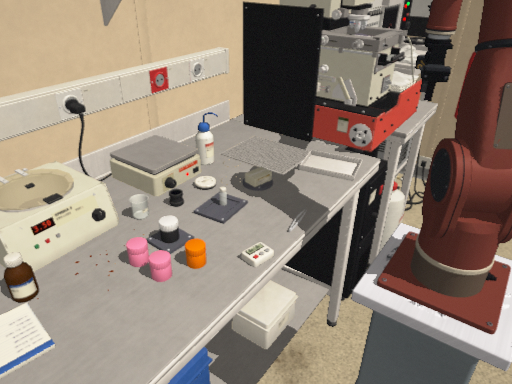

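View pics/top0.png

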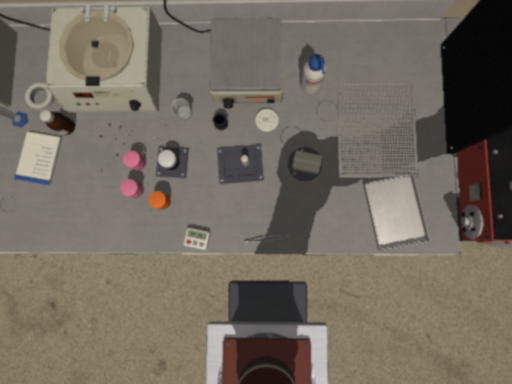

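The scene view shows the lens case on the square stand (169,230), the vial on the rectangular stand (222,200), the carton on the round stand (258,177) and the tray (330,163). In the top view these are at (170,160), (242,163), (306,163) and (395,211). Up in that image is roughly +x and left is roughly +y.

```bash
cat > h.py <<'E'
import cv2,numpy as np
from scipy.spatial.transform import Rotation as R
def rays(c,uv):
    uv=np.atleast_2d(uv).astype(float)
    d=np.c_[(uv[:,0]-c['cx'])/c['fx'],(uv[:,1]-c['cy'])/c['fy'],np.ones(len(uv))]
    return R.from_quat(c['rotation']).apply(d)
def plane(c,uv,z):
    d=rays(c,uv);return c['origin']+d*((z-c['origin'][2])/d[:,2])[:,None]
def cloud(c,dep):
    v,u=np.mgrid[:dep.shape[0],:dep.shape[1]]
    P=c['origin']+rays(c,np.c_[u.ravel(),v.ravel()])*dep.ravel()[:,None]
    return P.reshape(*dep.shape,3)
def rect(c,img,z,x0,x1,y0,y1,mm):
    # top-down picture: up=+x, left=+y, mm per pixel
    w=int((y1-y0)*1e3/mm);h=int((x1-x0)*1e3/mm)
    X=np.array([[x1,y1,z],[x1,y0,z],[x0,y0,z],[x0,y1,z]])
    p=R.from_quat(c['rotation']).inv().apply(X-c['origin'])
    uv=np.c_[p[:,0]/p[:,2]*c['fx']+c['cx'],p[:,1]/p[:,2]*c['fy']+c['cy']].astype(np.float32)
    H=cv2.getPerspectiveTransform(uv,np.float32([[0,0],[w,0],[w,h],[0,h]]))
    return cv2.warpPerspective(img,H,(w,h),flags=cv2.INTER_CUBIC)
E
python3 - <<'E'
from workcell import arm
from h import *
c=arm.calibration('top');p=cv2.imread('pics/top0.png');d=np.load('pics/top0.npy')
P=cloud(c,d)
for n,(u,v) in dict(table=(205,160),case=(167,158),vial=(244,158),carton=(307,161),tray=(395,211),sq=(178,172),rs=(225,175)).items():
    print(n,np.round(np.median(P[v-1:v+2,u-1:u+2].reshape(-1,3),0),4))
g=cv2.cvtColor(p,cv2.COLOR_BGR2GRAY)
for n,(u,v,w) in dict(sq=(172,162,26),rs=(241,163,32)).items():
    s=g[v-w:v+w,u-w:u+w];t,m=cv2.threshold(s,0,255,cv2.THRESH_OTSU+cv2.THRESH_BINARY_INV)
    k=max(cv2.findContours(m,0,1)[0],key=cv2.contourArea).reshape(-1,2)+[u-w,v-w]
    q=plane(c,k,.008)[:,:2]*1e3; print(n,t,cv2.minAreaRect(q.astype(np.float32)))
top=np.abs(P[...,2]-.038)<.006
for n,(u,v,w) in dict(carton=(307,162,20)).items():
    m=np.zeros_like(top);m[v-w:v+w,u-w:u+w]=top[v-w:v+w,u-w:u+w]
    print(n,m.sum(),cv2.minAreaRect((P[m][:,:2]*1e3).astype(np.float32)))
z=.03;w=rect(c,p,.008,.38,.72,-.45,.35,1);cv2.imwrite('pics/r0.png',w)
c2=arm.calibration('wrist');print(c2)
E
```

```text
table [ 0.5941  0.1741 -0.0007]
case [0.5863 0.2635 0.0587]
vial [0.5867 0.06   0.0558]
carton [ 0.5824 -0.1078  0.0382]
tray [ 0.4508 -0.3485  0.0012]
sq [0.5584 0.2477 0.0074]
rs [0.5508 0.1161 0.0051]
sq 96.0 ((597.2844848632812, 264.7260437011719), (86.06426239013672, 105.13292694091797), 86.4013671875)
rs 95.0 ((583.1624755859375, 74.98109436035156), (105.85905456542969, 123.01200103759766), 4.746796131134033)
carton 480 ((582.609130859375, -106.57978820800781), (72.71623229980469, 48.936981201171875), 78.17298889160156)
{'fx': 344.6934930964013, 'fy': 344.6934930964013, 'cx': 259.14873640460047, 'cy': 194.086387351341, 'origin': array([ 0.324343  , -0.56804687,  0.38413945]), 'rotation': array([ 0.82453009, -0.54694984, -0.08067213,  0.12036616])}
```

View pics/r0.png

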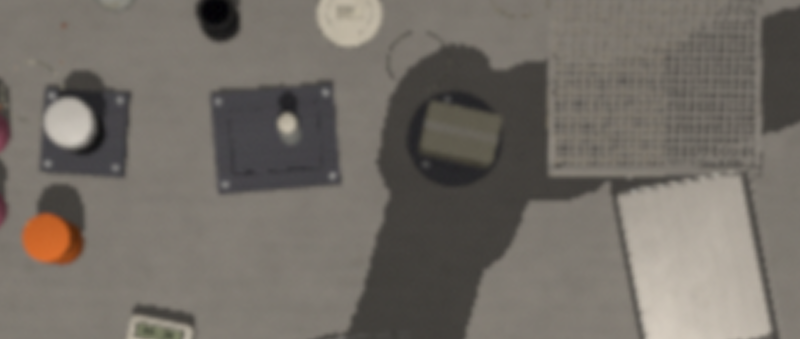

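The rectified view has y = 0.35 − col and x = 0.72 − row, in mm. It gives:

| Item | x (m) | y (m) | Yaw |
|---|---|---|---|
| Square stand | 0.588 | 0.264 | |
| Rectangular stand | 0.583 | 0.074 | about +0.08 rad |
| Round stand | 0.582 | −0.105 | |
| Carton | 0.583 | −0.107 | about −0.20 rad |
| Tray | 0.451 | −0.349 | |

I'll move above the carton first.

>>> arm_command --targets '[[[1,60,90,0,0.18],[1,120,180,0,0.36],[1,180,270,0,0.54],[1,240,360,0,0.72],[1,300,450,0,0.9],[1,330,492,0,0.966],[1,330,492,0,0.966],[1,330,492,0,0.966],[1,330,492,0,0.966],[1,330,492,0,0.966],[1,330,492,0,0.966],[1,330,492,0,0.966],[1,330,492,0,0.966],[1,330,492,0,0.966],[1,330,492,0,0.966],[1,330,492,0,0.966]]]' --squeeze 15

```text
time: 2.1
eef_pos: [0.5823, -0.1072, 0.2226]
ee_rot: [0.776, 0.631, -0.0, 0.0]
force: [0.0, 0.3, 0.4]
finger_gap: 0.087
grasp_force: 0.0
```

```bash
cat >> h.py <<'E'
def look(arm,name,tag):
    s=arm.state();c=arm.calibration(name);p,d=arm.read_camera(name)
    cv2.imwrite(f'pics/{tag}.png',p)
    return s,c,p,d,cloud(c,d)
def yawy(s):
    y=R.from_quat(s['ee_rot']).apply([0,1,0]);return np.arctan2(y[1],y[0])
def top_rect(P,zlo,zhi,x,y,r):
    # biggest blob of cloud points in a height band, within r of (x,y)
    m=(P[...,2]>zlo)&(P[...,2]<zhi)&(np.hypot(P[...,0]-x,P[...,1]-y)<r)
    n,l,st,_=cv2.connectedComponentsWithStats(m.astype(np.uint8))
    k=1+st[1:,4].argmax();q=P[l==k]
    return len(q),np.round(np.median(q,0),4),cv2.minAreaRect((q[:,:2]*1e3).astype(np.float32))
E
python3 - <<'E'
from workcell import arm
from h import *
s,c,p,d,P=look(arm,'wrist','w1')
print(s['time'],s['eef_pos'],yawy(s),s['joint_pos'])
print(top_rect(P,.033,.043,.5826,-.1066,.06))
print(top_rect(P,.004,.012,.582,-.105,.07))
E
```

```text
2.1 [ 0.58230198 -0.10718046  0.2226202 ] -0.20634761176864774 [ 0.48125474  0.24945615 -0.44568836  1.59201293  0.11001564  1.3250095
 -0.18553756]
(3152, array([ 0.5813, -0.1071,  0.0384]), ((581.22412109375, -109.05471801757812), (72.18191528320312, 47.9258918762207), 77.22468566894531))
(2466, array([ 0.5881, -0.0957,  0.0083]), ((581.830810546875, -101.8853530883789), (85.96715545654297, 95.12947082519531), 79.18990325927734))
```

View pics/w1.png

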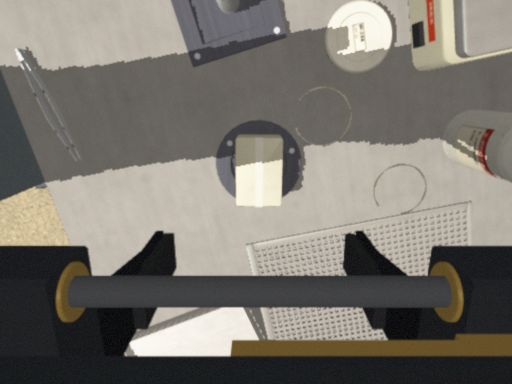

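The wrist view shows the carton centred at about (259,170) on the round disc, lined up with the fingers. I'll go down and grip it.

>>> arm_command --targets '[[[1,-1,-1,-50,-0.014],[1,-1,-1,-100,-0.014],[1,-1,-1,-150,-0.014],[1,-1,-1,-190,-0.014],[1,-1,-1,-207,-0.014],[1,-1,-1,-207,-0.014],[1,-1,-1,-207,-0.014],[0.4,-1,-1,-207,-0.014],[0.4,-1,-1,-207,-0.014],[0.4,-1,-1,-207,-0.014],[0.4,-1,-1,-207,-0.014],[0.4,-1,-1,-207,-0.014],[0.4,-1,-1,-207,-0.014]]]' --squeeze 15

```text
time: 3.78
eef_pos: [0.5813, -0.108, 0.0156]
ee_rot: [0.78, 0.625, -0.0, -0.0]
force: [-0.4, 0.1, 1.2]
finger_gap: 0.0476
grasp_force: 15.0
```

>>> arm_command --targets '[[[0.4,0,0,40,0],[0.4,0,0,90,0],[0.4,-22,-40,100,0],[0.4,-44,-80,100,0],[0.4,-66,-120,100,0],[0.4,-88,-160,100,0],[0.4,-110,-200,100,0],[0.4,-130,-240,100,0],[0.4,-130,-240,100,0],[0.4,-130,-240,60,0],[0.4,-130,-240,20,0],[0.4,-130,-240,5,0],[0.4,-130,-240,-3,0],[0.4,-130,-240,-5,0],[0.4,-130,-240,-5,0],[0.4,-130,-240,-5,0],[0.8,-130,-240,-5,0],[0.8,-130,-240,-5,0],[0.8,-130,-240,-5,0]]]'

```text
time: 6.15
eef_pos: [0.4514, -0.348, 0.0106]
ee_rot: [0.78, 0.625, -0.0, 0.0]
force: [0.0, 0.1, 0.2]
finger_gap: 0.0668
grasp_force: 0.0
```

>>> arm_command --targets '[[[1,0,0,50,0],[1,0,0,110,0],[1,0,0,170,0],[1,13,60,210,0.06],[1,27,120,210,0.13],[1,40,180,210,0.19],[1,53,240,210,0.25],[1,67,300,210,0.32],[1,80,360,210,0.38],[1,93,420,210,0.45],[1,107,480,210,0.5],[1,120,540,210,0.57],[1,135,600,210,0.64],[1,135,611,210,0.64],[1,135,611,210,0.64],[1,135,611,210,0.64],[1,135,611,210,0.64],[1,135,611,210,0.64]]]'

```text
time: 8.4
eef_pos: [0.5867, 0.2618, 0.2208]
ee_rot: [0.545, 0.839, -0.0, 0.0]
force: [-0.7, -0.1, 0.7]
finger_gap: 0.0868
grasp_force: 0.0
```

```bash
python3 - <<'E'
from workcell import arm
from h import *
s,c,p,d,P=look(arm,'wrist','w2')
print(s['time'],s['eef_pos'],yawy(s),s['joint_pos'][6])
print(top_rect(P,.055,.065,.586,.2635,.06))
print(top_rect(P,.004,.012,.588,.264,.07))
s,c,p,d,P=look(arm,'top','t2')
print(top_rect(P,.02,.04,.4508,-.3485,.07)); print(top_rect(P,-.004,.01,.45,-.3485,.13))
print(top_rect(P,.004,.012,.582,-.105,.06))
E
```

```text
8.4 [0.58672665 0.26181636 0.22082743] 0.41828436087895937 -0.2740685179420531
(1756, array([0.5859, 0.2671, 0.0608]), ((586.2168579101562, 266.22265625), (45.26966094970703, 45.48226547241211), 63.605777740478516))
(3738, array([0.5803, 0.2794, 0.0084]), ((587.5709228515625, 265.5888366699219), (84.20701599121094, 84.23473358154297), 86.42219543457031))
(538, array([ 0.4516, -0.3453,  0.0307]), ((452.6844482421875, -346.3740234375), (73.2205810546875, 49.03337860107422), 78.52863311767578))
(6025, array([ 4.484e-01, -3.460e-01, -1.000e-04]), ((457.7435302734375, -348.87115478515625), (259.58685302734375, 244.28733825683594), 88.20146942138672))
(620, array([ 0.5845, -0.1034,  0.0068]), ((582.6416015625, -103.61248779296875), (92.27543640136719, 95.01332092285156), 44.69576644897461))
```

View pics/w2.png

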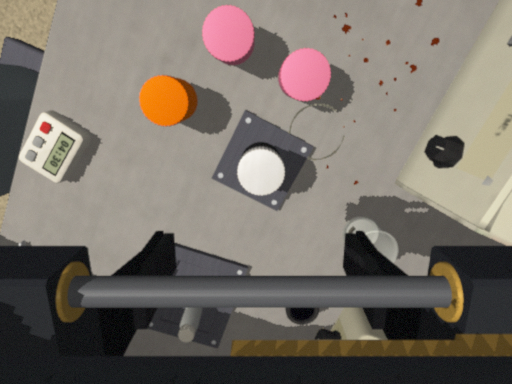

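View pics/t2.png

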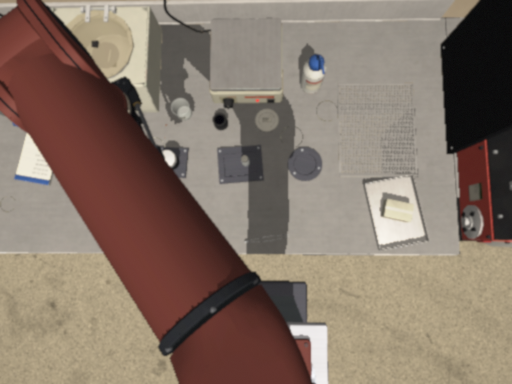

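The wrist view shows the case at (261,170) on the square stand, with pink and orange jars and a beaker clear of the fingers. The top view shows the carton parked in the tray at (397,210) and the round stand free at (305,163).

>>> arm_command --targets '[[[1,-1,4,-50,0],[1,-1,4,-100,0],[1,-1,4,-150,0],[1,-1,4,-185,0],[1,-1,4,-201,0],[1,-1,4,-201,0],[1,-1,4,-201,0],[0.35,-1,4,-201,0],[0.35,-1,4,-201,0],[0.35,-1,4,-201,0],[0.35,-1,4,-201,0],[0.35,-1,4,-201,0],[0.35,-1,4,-201,0]]]' --squeeze 12

```text
time: 10.12
eef_pos: [0.5854, 0.267, 0.0195]
ee_rot: [0.544, 0.839, -0.0, -0.0]
force: [0.2, -0.2, 0.1]
finger_gap: 0.0456
grasp_force: 12.0
```

>>> arm_command --targets '[[[0.35,0,0,40,0],[0.35,0,0,100,0],[0.35,0,-30,120,-0.05],[0.35,0,-90,120,-0.15],[0.35,-1,-150,120,-0.25],[0.35,-2,-210,120,-0.35],[0.35,-2,-270,120,-0.45],[0.35,-3,-330,120,-0.55],[0.35,-3,-372,120,-0.6],[0.35,-3,-372,120,-0.6],[0.35,-3,-372,120,-0.6],[0.35,-3,-372,70,-0.6],[0.35,-3,-372,30,-0.6],[0.35,-3,-372,10,-0.6],[0.35,-3,-372,3,-0.6],[0.35,-3,-372,1,-0.6]]]'

```text
time: 12.12
eef_pos: [0.5832, -0.1045, 0.0214]
ee_rot: [0.768, 0.641, 0.0, 0.0]
force: [0.4, 0.8, -0.2]
finger_gap: 0.0454
grasp_force: 12.0
```

```bash
python3 - <<'E'
from workcell import arm
from h import *
s,c,p,d,P=look(arm,'wrist','w3')
print(s['time'],s['eef_pos'],yawy(s),s['force'],s['finger_gap'])
print(top_rect(P,.05,.065,.582,-.105,.04))
for b in((.004,.012),(-.003,.006)):print(top_rect(P,*b,.582,-.105,.056))
E
```

```text
12.125 [ 0.58320157 -0.10452864  0.02138215] -0.17932995210090544 [ 0.41996161  0.76853669 -0.23700036] 0.04535375436596512
(3321, array([ 0.5858, -0.0888,  0.0625]), ((585.7117309570312, -90.10432434082031), (15.276028633117676, 43.12211608886719), 78.27225494384766))
(8861, array([ 0.5859, -0.0808,  0.0081]), ((583.8694458007812, -87.36255645751953), (58.01776885986328, 95.10928344726562), 81.08853912353516))
(5412, array([ 5.943e-01, -6.850e-02,  4.000e-04]), ((585.0059814453125, -87.53528594970703), (76.01773834228516, 111.8464126586914), 80.18915557861328))
```

View pics/w3.png

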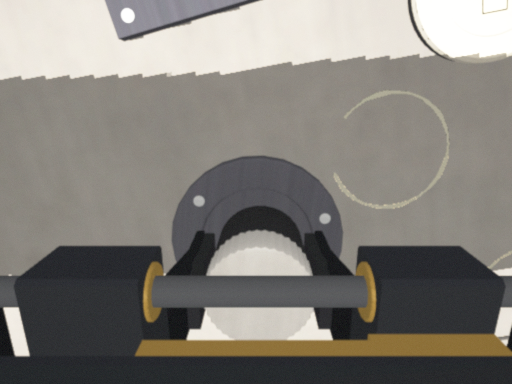

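The case is centred over the round recess: the disc rim is visible at (258,230) and its centre works out at about (0.581,−0.106). I'll lower it and release.

>>> arm_command --targets '[[[0.35,-2,-1,-2,0],[0.35,-2,-1,-4,0],[0.35,-2,-1,-5,0],[0.35,-2,-1,-5,0],[0.35,-2,-1,-5,0],[0.62,-2,-1,-5,0],[0.62,-2,-1,-5,0],[0.62,-2,-1,-5,0],[0.7,-2,-1,20,0],[0.8,-2,-1,60,0],[1,-2,-1,120,0],[1,-2,-1,180,0],[1,2,40,200,0.08],[1,5,90,200,0.17],[1,5,140,200,0.25],[1,5,166,200,0.28],[1,5,166,200,0.28],[1,5,166,200,0.28],[1,5,166,200,0.28]]]'

```text
time: 14.55
eef_pos: [0.5876, 0.0591, 0.2204]
ee_rot: [0.672, 0.741, -0.0, 0.0]
force: [0.1, 0.2, 1.1]
finger_gap: 0.087
grasp_force: 0.0
```

```bash
python3 - <<'E'
from workcell import arm
from h import *
s,c,p,d,P=look(arm,'wrist','w4')
print(s['time'],s['eef_pos'],yawy(s))
print(top_rect(P,.047,.065,.587,.062,.04))
m=(P[...,2]>.02)&(P[...,2]<.065)&(np.hypot(P[...,0]-.587,P[...,1]-.062)<.04);print(m.sum(),P[m].min(0),P[m].max(0))
print(top_rect(P,.002,.012,.583,.074,.09))
s,c,p,d,P=look(arm,'top','t4')
print('case',top_rect(P,.045,.065,.582,-.105,.05)); print(top_rect(P,.006,.013,.582,-.105,.055))
E
```

```text
14.55 [0.58762018 0.05905748 0.22037626] 0.09695492758971094
(287, array([0.5858, 0.0597, 0.057 ]), ((585.9662475585938, 58.851776123046875), (17.19544219970703, 17.944644927978516), 27.88356590270996))
433 [0.57547926 0.05012861 0.02024343] [0.59613451 0.06937906 0.05909196]
(9867, array([0.5786, 0.0803, 0.0074]), ((580.6506958007812, 72.14868927001953), (103.48295593261719, 127.27312469482422), 4.872140407562256))
case (241, array([ 0.5811, -0.1057,  0.0554]), ((581.1844482421875, -104.88035583496094), (43.27544021606445, 45.10210418701172), 0.014602757059037685))
(251, array([ 0.5881, -0.1244,  0.0075]), ((587.2689208984375, -116.03179168701172), (93.27850341796875, 67.34947204589844), 19.47576141357422))
```

View pics/w4.png

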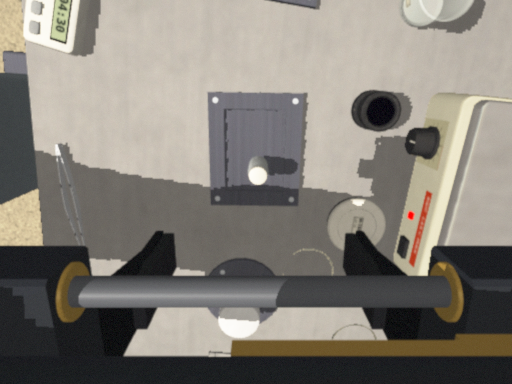

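The case is seated: its top is at 0.055 and it is centred at (0.581,−0.105). In this wrist view the vial is at (258,172) in the rectangular recess, at world (0.586,0.059). I'll grip it.

>>> arm_command --targets '[[[1,-2,0,-50,0],[1,-2,0,-100,0],[1,-2,0,-150,0],[1,-2,0,-190,0],[1,-2,0,-205,0],[1,-2,0,-205,0],[0.6,-2,0,-205,0],[0.1,-2,0,-205,0],[0.1,-2,0,-205,0],[0.1,-2,0,-205,0],[0.1,-2,0,-205,0],[0.1,-2,0,-205,0],[0.1,-2,0,-205,0]]]' --squeeze 6

```text
time: 16.27
eef_pos: [0.5853, 0.061, 0.0155]
ee_rot: [0.671, 0.742, -0.0, -0.0]
force: [-0.0, -0.5, 0.5]
finger_gap: 0.0249
grasp_force: 0.0
```

>>> arm_command --targets '[[[0.1,0,0,0,0],[0.1,0,0,0,0],[0.1,0,0,0,0]]]'

```text
time: 16.65
eef_pos: [0.5853, 0.061, 0.0155]
ee_rot: [0.671, 0.742, -0.0, -0.0]
force: [0.1, 0.5, -0.2]
finger_gap: 0.0204
grasp_force: 6.0
```

>>> arm_command --targets '[[[0.1,0,0,40,0],[0.1,0,0,90,0],[0.1,0,50,90,0.08],[0.1,1,105,90,0.16],[0.1,2,160,90,0.25],[0.1,2,205,90,0.32],[0.1,2,205,90,0.32],[0.1,2,205,90,0.32],[0.1,2,205,50,0.32],[0.1,2,205,20,0.32],[0.1,2,205,8,0.32],[0.1,2,205,8,0.32]]]'

```text
time: 18.15
eef_pos: [0.5875, 0.2648, 0.0233]
ee_rot: [0.545, 0.839, -0.001, -0.0]
force: [0.8, -0.2, 0.1]
finger_gap: 0.0206
grasp_force: 6.0
```

```bash
python3 - <<'E'
from workcell import arm
from h import *
s,c,p,d,P=look(arm,'wrist','w5')
print(s['time'],s['eef_pos'],yawy(s),s['finger_gap'])
print(top_rect(P,.045,.075,.588,.266,.025))
print(top_rect(P,.002,.012,.588,.266,.07))
E
```

```text
18.15 [0.5875439  0.26481947 0.02332057] 0.41838283752138933 0.02060680640975089
(2077, array([0.5843, 0.2705, 0.0524]), ((584.9317016601562, 270.0928955078125), (43.27926254272461, 12.851675987243652), 23.745594024658203))
(12306, array([0.5772, 0.2871, 0.0082]), ((587.7098999023438, 272.95367431640625), (70.88941192626953, 84.20563507080078), 86.13460540771484))
```

View pics/w5.png

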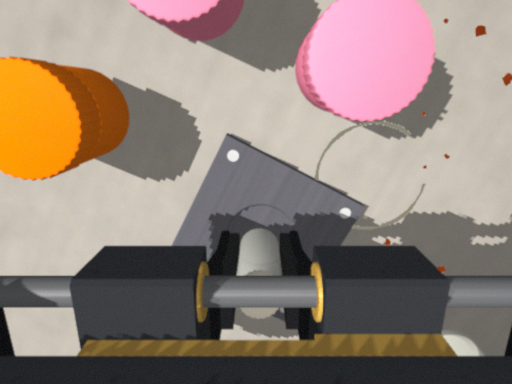

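The vial is held upright over the square recess: its arc shows at (260,215) and the stand centre is at (0.587,0.266). I'll lower it and release.

>>> arm_command --targets '[[[0.1,0,2,-3,0],[0.1,0,2,-6,0],[0.1,0,2,-7.5,0],[0.1,0,2,-7.5,0],[0.1,0,2,-7.5,0],[0.3,0,2,-7.5,0],[0.4,0,2,-7.5,0],[0.5,0,2,-7.5,0],[0.5,0,2,-7.5,0],[0.5,0,2,10,0],[0.5,0,2,50,0],[0.5,0,2,110,0],[0.7,0,2,170,0],[1,0,2,200,0],[1,0,2,200,0]]]'

```text
time: 20.08
eef_pos: [0.5883, 0.2692, 0.228]
ee_rot: [0.544, 0.839, 0.002, 0.002]
force: [0.6, 0.6, -0.5]
finger_gap: 0.066
grasp_force: 0.0
```

```bash
python3 - <<'E'
from workcell import arm
from h import *
s,c,p,d,P=look(arm,'wrist','w6')
print(s['time'],s['eef_pos'],yawy(s),s['finger_gap'])
print(top_rect(P,.047,.07,.588,.266,.03))
print(top_rect(P,.002,.012,.588,.266,.07))
cv2.imwrite('pics/w6c.png',p[60:260,130:400])
E
```

```text
20.075 [0.58833457 0.26918811 0.227958  ] 0.4202208785394357 0.06595398436194859
(275, array([0.5876, 0.2667, 0.057 ]), ((588.05029296875, 265.9590759277344), (17.725282669067383, 17.49002456665039), 73.06859588623047))
(5026, array([0.5845, 0.2701, 0.0083]), ((588.2804565429688, 266.1667785644531), (85.38697814941406, 87.83580780029297), 86.76737213134766))
```

View pics/w6c.png

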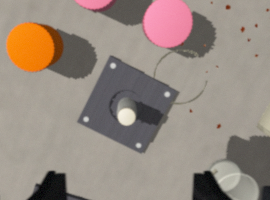

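The vial stands upright in the centre of the square recess (127,108 in the crop), with its top at the same height it had when seated before. Next is the carton in the tray.

>>> arm_command --targets '[[[1,-13,-60,0,-0.06],[1,-27,-120,0,-0.13],[1,-40,-180,0,-0.19],[1,-53,-240,0,-0.25],[1,-67,-300,0,-0.32],[1,-80,-360,0,-0.38],[1,-93,-420,0,-0.45],[1,-107,-480,0,-0.5],[1,-120,-540,0,-0.57],[1,-136,-600,0,-0.64],[1,-136,-614,0,-0.64],[1,-136,-614,0,-0.64],[1,-136,-614,0,-0.64],[1,-136,-614,0,-0.64],[1,-136,-614,0,-0.64]]]'

```text
time: 22.0
eef_pos: [0.4518, -0.3451, 0.2237]
ee_rot: [0.78, 0.626, 0.0, 0.0]
force: [-0.0, -0.0, 0.9]
finger_gap: 0.0868
grasp_force: 0.0
```

```bash
python3 - <<'E'
from workcell import arm
from h import *
s,c,p,d,P=look(arm,'wrist','w7')
print(s['time'],s['eef_pos'],yawy(s),s['finger_gap'])
print(top_rect(P,.026,.04,.452,-.347,.055))
s,c,p,d,P=look(arm,'top','t7')
g=cv2.cvtColor(p,cv2.COLOR_BGR2GRAY);u,v,w=241,163,32
t,m=cv2.threshold(g[v-w:v+w,u-w:u+w],0,255,cv2.THRESH_OTSU+cv2.THRESH_BINARY_INV)
k=max(cv2.findContours(m,0,1)[0],key=cv2.contourArea).reshape(-1,2)+[u-w,v-w]
print(t,cv2.minAreaRect((plane(c,k,.008)[:,:2]*1e3).astype(np.float32)))
E
```

```text
22.0 [ 0.45180782 -0.34505323  0.22372305] -0.21841749896480386 0.08676381291948626
(3045, array([ 0.4514, -0.3474,  0.0322]), ((450.8634948730469, -349.32366943359375), (72.4804916381836, 48.4141960144043), 77.3269271850586))
94.0 ((579.7186279296875, 62.44219207763672), (153.79640197753906, 166.22598266601562), 89.9189453125)
```

>>> arm_command --targets '[[[1,-1,-3,-50,0],[1,-1,-3,-100,0],[1,-1,-3,-150,0],[1,-1,-3,-195,0],[1,-1,-3,-214,0],[1,-1,-3,-214,0],[1,-1,-3,-214,0],[0.4,-1,-3,-214,0],[0.4,-1,-3,-214,0],[0.4,-1,-3,-214,0],[0.4,-1,-3,-214,0],[0.4,-1,-3,-214,0],[0.4,-1,-3,-214,0]]]' --squeeze 15

```text
time: 23.72
eef_pos: [0.4504, -0.349, 0.0096]
ee_rot: [0.78, 0.625, -0.0, -0.0]
force: [1.0, -0.2, 1.0]
finger_gap: 0.0475
grasp_force: 15.0
```

>>> arm_command --targets '[[[0.4,0,0,50,0],[0.4,0,0,110,0],[0.4,12,40,150,0.03],[0.4,30,95,150,0.07],[0.4,48,150,150,0.11],[0.4,65,205,150,0.15],[0.4,82,260,150,0.19],[0.4,98,315,150,0.23],[0.4,115,370,150,0.27],[0.4,132,422,150,0.3],[0.4,132,422,150,0.3],[0.4,132,422,150,0.3],[0.4,132,422,100,0.3],[0.4,132,422,50,0.3],[0.4,132,422,25,0.3],[0.4,132,422,13,0.3],[0.4,132,422,13,0.3]]]'

```text
time: 25.85
eef_pos: [0.5823, 0.0719, 0.0224]
ee_rot: [0.679, 0.734, -0.0, -0.0]
force: [-0.2, -0.8, -0.5]
finger_gap: 0.0481
grasp_force: 15.0
```

```bash
python3 - <<'E'
from workcell import arm
from h import *
s,c,p,d,P=look(arm,'wrist','w8')
print(s['time'],s['eef_pos'],yawy(s),s['finger_gap'],s['force'])
print(top_rect(P,.002,.012,.582,.073,.09))
print(top_rect(P,.038,.05,.582,.073,.06))
E
```

```text
25.85 [0.5822556  0.07194982 0.02242831] 0.07854774396694698 0.04809679706633153 [-0.16259261 -0.78824798 -0.50305102]
(16342, array([0.5752, 0.1145, 0.0081]), ((578.7427368164062, 96.10286712646484), (100.79224395751953, 81.10775756835938), 5.204514503479004))
(9751, array([0.5804, 0.0899, 0.0449]), ((580.3797607421875, 89.43875885009766), (67.64848327636719, 39.194149017333984), 4.825310230255127))
```

View pics/w8.png

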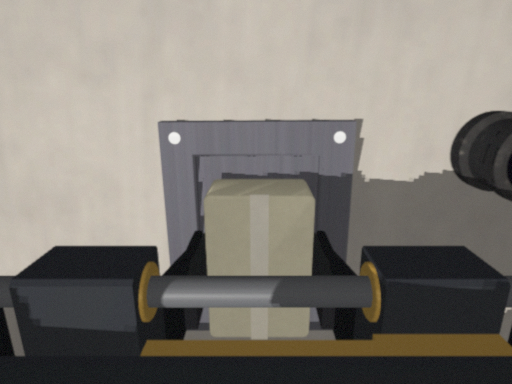

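The carton is held above the rectangular recess with its edges parallel to it, and its front edge at about row 182 sits inside the recess edge at row 155. It needs about 2 mm more in y. I'll correct that, lower it and release.

>>> arm_command --targets '[[[0.4,-1,2,-3,0.01],[0.4,-1,2,-6,0.01],[0.4,-1,2,-8.5,0.01],[0.4,-1,2,-10.5,0.01],[0.4,-1,2,-10.5,0.01],[0.4,-1,2,-10.5,0.01],[0.65,-1,2,-10.5,0.01],[0.7,-1,2,-10.5,0.01],[0.75,-1,2,-10.5,0.01],[0.8,-1,2,10,0.01],[1,-1,2,60,0.01],[1,-1,2,120,0.01],[1,-1,2,180,0.01],[1,-1,2,200,0.01],[1,-1,2,200,0.01],[1,-1,2,200,0.01]]]'

```text
time: 27.9
eef_pos: [0.5806, 0.0748, 0.2214]
ee_rot: [0.675, 0.738, -0.001, -0.001]
force: [-0.3, -0.7, -0.6]
finger_gap: 0.0867
grasp_force: 0.0
```

```bash
python3 - <<'E'
from workcell import arm
from h import *
s,c,p,d,P=look(arm,'wrist','w9')
print(s['time'],s['eef_pos'],s['finger_gap'])
print('carton',top_rect(P,.027,.045,.582,.073,.06))
print('stand',top_rect(P,.002,.012,.582,.073,.09))
s,c,p,d,P=look(arm,'scene','s9')
print('carton',top_rect(P,.03,.04,.582,.073,.06)[:2])
print('case',top_rect(P,.052,.065,.582,-.105,.03)[:2],'vial',top_rect(P,.052,.065,.588,.266,.03)[:2])
E
```

```text
27.9 [0.58062692 0.0747705  0.22135232] 0.08668545141741471
carton (3147, array([0.5808, 0.0773, 0.0344]), ((580.6824340820312, 75.4703369140625), (48.54883575439453, 72.40081024169922), 5.171906471252441))
stand (6664, array([0.5792, 0.0839, 0.0081]), ((580.942138671875, 72.29508972167969), (102.66165161132812, 126.64017486572266), 5.183328151702881))
carton (269, array([0.5769, 0.0792, 0.0344]))
case (98, array([ 0.5775, -0.104 ,  0.0569])) vial (37, array([0.5849, 0.2666, 0.0566]))
```

View pics/w9.png

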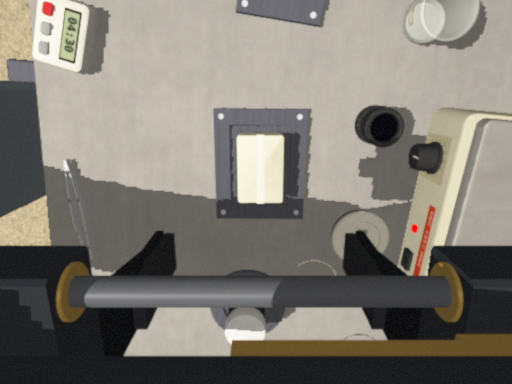

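View pics/s9.png

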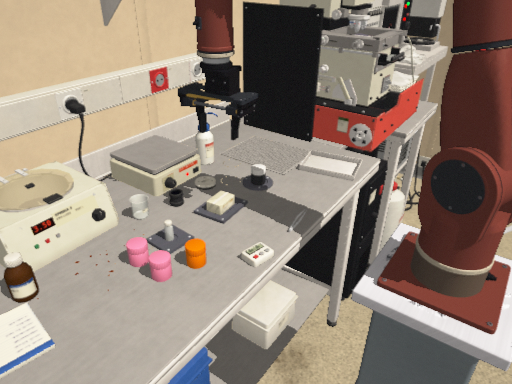

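The carton lies flat in its recess at (260,168) in the wrist view, with its top at 0.034. In the scene view the case (258,175) and vial (169,231) stand in their own stands, and their top heights match seated positions. The gripper is clear of everything, so I'll hand in.

```bash
python3 -c "
from workcell import arm
print(arm.close_job())"
```

```text
the job is handed in; nothing more can be done
None
```

The carton, lens case and vial are each released, upright and seated in the recess of their own stand, checked in the camera images; the job was handed in at about 28 s of the 128 s allowed.

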